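# Put away the forming tools and wedge the steel blocks tight

## Robot

A 7-joint arm with a two-finger parallel gripper is mounted at the origin on the work surface. World frame = base frame: x ahead of the robot, y to its left, z up, the work surface at z = 0. Lengths are in m, angles in degrees, forces in N, time in s.
With the tool pointing down it reaches from about 0.425 to 0.925 m from the base axis. Payload 6.8 kg.
Tool frame: the origin (TCP) lies on the centre line of the jaws, within the pads' length; the fingertips stand 11 mm ahead of it and the grasp point (between the pads) lies 8 mm behind it (r.tcp_to_tips is the distance from the TCP to the fingertips, in m); z points along the fingers, y is the line along which they close (so a half turn about z gives the same grasp; the last joint's range is limited). The gripper opens to 88 mm and grips with 3 to 60 N. Pads are 20 mm wide; open, the fingers measure 115 mm over their backs; the gripper's body (75 mm by 178 mm) begins 61 mm behind the grasp point.
Start: joints at [70.124, 27.33, 1.283, 89.118, -0.659, 63.558, -4.761], TCP at [0.16, -0.656, 0.234] pointing down, gripper open.
Joint ranges: [-169.35, 169.35], [-19.33, 120.38], [-80.79, 83.38], [13.8, 139.57], [-78.32, 258.32], [9.67, 109.79], [-169.56, 169.56]. Speed limits (degrees/s): [136.94, 136.94, 180, 180, 180, 180, 180].

## Interface

Orientations are given as [roll, pitch, yaw] about the fixed x, y, z axes, in that order (R = Rz(yaw) Ry(pitch) Rx(roll)).
In Python, from cell import r, vision, ticket gives the robot as it stands.
- The arm moves only by the shell command python3 -m handwheel 'ROWS' [FORCE]. ROWS is a JSON object of lists of equal length, an entry for each row: "linear": the shift along the tool's x, y, z in m, a list of three; "rotation": the turn, a rotation vector about the tool's x, y, z in degrees, a list of three; "jaw": the closure, from -1 (fully open) to 1 (shut). A call has 1 to 12 rows; each row is the pose to reach, as a shift and turn from the pose commanded when the call began, along the tool's axes at that moment; what a row does not reach only later rows make up. A row lasts 1/10 s, in which the tool goes at most 50 mm and 8.59 degrees, less where a joint would pass 70% of its speed; a pose out of reach is approached as far as the arm can. A call with a gripper value outside its range is refused whole. The fingers move at their own pace and stop on an object; FORCE is the grip in N (left out, the last holds). Time passes only in rows, so rows that repeat a pose let the fingers close. It gives the time, the measured TCP pose, the force, the opening and the grip force at its end, in the units of the state.
- r.state(): the state, without advancing time (a new reading comes with each control period).
- vision.snapshot(name): name is "side" or "top"; returns the picture (480x640x3 uint8, red, green, blue); there is no depth.
- vision.get_calibration(name): a dict with "fx", "fy", "cx", "cy" (pixels), "cam_to_world" (4x4, takes a point from camera to world coordinates). Camera axes: x right, y down, z forward; pixel columns grow to the right and rows downward; lengths in m; the calibration is good to about 2 mm. A picture is of the moment at which its call begins. get_calibration takes no time and is no camera call.
- ticket.sign_off(): hands the job in; it is judged then, once.
Trained networks look in the newest picture that a camera, given by its name, has taken for a name from the list of things; names that differ only in an ending like _2 or _b are one class to them, and where a whole thing is asked for, a point or a joint stands for the part that bears it (a point fixed in the world has none). Each returns a list of dicts, best first, with "p" (0 to 1); they miss things now and then, are a little off and sometimes report something else, mostly with a low value. They report only what shows in the picture. A call takes as long as a camera call.
- vision.search_frame(camera, thing): "location" ([x, y, z] in m, in the coordinates of the camera as it stood for that picture, good to about 4 mm: the middle of the surface that is visible of it).
- vision.spot_point(camera, thing): "location" ([x, y, z] in m, in the coordinates of the camera as it stood for that picture, good to about 4 mm: a listed point, or the origin of a listed thing).
The state is a dict: "t": time; "qpos": joint angles; "dq": joint speeds; "effort": joint torques, N m; "ee_pos": TCP position; "tool_rot": TCP orientation; "contact_force": force on the tool from outside, world axes, zero at the start; "wrist_torque": the same for the moment, N m; "width": opening from 0.0 (shut) to 1.0 (fully open); "finger_force": force on a finger pad.
Only numpy, scipy, OpenCV 4.12 (cv2) and the standard library are available. Lean on these libraries where they do the work, as an engineer would, in place of code of your own. Each camera call takes 0.05 s, during which the arm holds its last target. There are 200 camera calls.

## Task

Clear the goldsmith's bench: stand the two square steel blocks upright side by side in the wooden caddy with the high ends, lay the round steel block flat in the round dish and the punch in the rectangular tray. Once both square blocks are in the caddy, set the wooden wedge tip down into the gap left there and press it down firmly so that the blocks are locked tight. Leave the little glass jar standing where it is.

Things in the scene. Friction and masses are not known exactly. Their poses are not given: they have to be found in the camera images.
- dome_block: Doming block: plain steel cube 40 x 40 x 40 mm with round dimples of different sizes (dark circles) on its top, about 0.5 kg. Origin: centre of its underside, z up; x and y are square to its side faces. Goes in the caddy.
- groove_block: Swage block: steel cube 40 x 40 x 40 mm whose top has two open grooves, 14 mm deep, running along its x. Its outer faces are flush all the way up. About 0.4 kg. Origin: centre of its underside, z up; x and y square to its side faces. Goes in the caddy.
- puck: Round bench block: plain flat steel disc, 50 mm across, 24 mm high, about 0.36 kg. Origin: centre of its underside, z up. Goes in the dish.
- punch: Dapping punch lying on its side: dark square steel shank 14 x 14 mm, 44 mm long, with a 13 mm ball on a short neck at its +x end; 62 mm long overall, 80 g. Origin: on its axis at half its overall length, 7 mm above what it lies on; x towards the ball (shank from x = -31 to +13 mm). Goes in the tray.
- wedge: Pale wood wedge, tip down in a dark rest (44x54, 58 mm high, fixed). Origin: tip centre, z up the blade. Blade 55 long, 30 wide (y), 5 thick at tip to 24 mm at top: one face upright at x=+2.5, one sloping from x=-2.5 to -21.5 mm. Head 24x50x20 mm, centre x=-9.5, z=65, overhangs the rest's mouth; grip it across y. Either face may meet the blocks; pressed tight it holds by friction. 50 g.
- caddy: Pale wood caddy, fixed. Origin: centre of underside, z up, x lengthwise. Floor 6 mm; inside 97 (x) by 52 mm (y). End walls 8 mm thick, up to z=46 mm, level with blocks standing in it; side walls 6 mm thick, up to z=16. Two blocks leave 17 mm of length for the wedge, whose tip is about 10 mm above the caddy's underside when tight; 15 to 20 N drives it, sliding the blocks together.
- tray: Rectangular tray with plywood floor and dark wooden rim, fixed. Origin: centre of its underside, z up, x along its length. Floor 5 mm thick, inside 100 mm (x) by 72 mm (y), walls 6 mm thick, 16 mm high over all.
- dish: Round dark wooden dish, fixed. Origin: centre of its underside, z up. Floor 5 mm thick, inside 80 mm across, rim 6 to 7 mm thick and 14 mm high over all.
- jar: Small clear glass jar with a black lid, 44 mm across, 52 mm high. Origin: centre of its underside. Stands loose among the tools and is to be left alone.

How it is judged:
By the outcome, as a careful person would: the job done as asked, in the order asked, and still so for the second after the job is handed in, with the robot touching nothing.
It also fails if it takes over 144 s, if anything falls off the work surface, if the arm or the gripper's body presses on something with over 40 N, if the wrist force passes 120 N, or if a joint passes its speed limit or range.

## Working session

There is one attempt and no reset: what is moved stays moved. The work goes in short steps, Python scripts to look and compute and a shell command to move; the robot and the scene stay as the last step left them, time stands still between calls to the robot, and variables do not carry over. Pictures are saved under pics/ and viewed, at most 14 in all, crops included, and the job is handed in when it is done.

```bash
ls; mkdir -p pics; cat > h.py <<'E'
import numpy as np, cv2
from cell import r, vision, ticket
def snap(c,fn=None,crop=None,scale=1):
    im=vision.snapshot(c)
    if fn:
        a=im[...,::-1]
        if crop: x0,y0,x1,y1=crop; a=a[y0:y1,x0:x1]
        a=cv2.resize(a,None,fx=scale,fy=scale,interpolation=cv2.INTER_CUBIC) if scale!=1 else a
        cv2.imwrite('pics/'+fn,np.ascontiguousarray(a))
    return im
def w(c,p):
    T=np.array(vision.get_calibration(c)['cam_to_world']); return T[:3,:3]@np.array(p)+T[:3,3]
def px(c,P):
    k=vision.get_calibration(c);T=np.linalg.inv(np.array(k['cam_to_world']));q=T[:3,:3]@np.array(P)+T[:3,3]
    return np.array([k['fx']*q[0]/q[2]+k['cx'],k['fy']*q[1]/q[2]+k['cy']])
def ray(c,u,v,z):
    k=vision.get_calibration(c);T=np.array(k['cam_to_world']);d=T[:3,:3]@np.array([(u-k['cx'])/k['fx'],(v-k['cy'])/k['fy'],1]);o=T[:3,3]
    return o+d*(z-o[2])/d[2]
E
python3 - <<'E'
from h import *
np.set_printoptions(precision=4,suppress=True)
snap('top','top1.png');snap('side','side1.png')
for c in('top','side'):
    k=vision.get_calibration(c);print(c,k['fx'],np.array(k['cam_to_world']))
    for n in'dome_block groove_block puck punch wedge caddy tray dish jar'.split():
        for d in vision.spot_point(c,n)[:2]: print(c,n,round(d['p'],2),w(c,d['location']),px(c,w(c,d['location'])).round())
print(r.state())
E
```

```text
pics
top 501.76901516707545 [[-0.1282 -0.9709  0.2024  0.3305]
 [-0.9917  0.1247 -0.0299  0.0113]
 [ 0.0038 -0.2046 -0.9788  1.0459]
 [ 0.      0.      0.      1.    ]]
top dome_block 0.93 [ 0.5931 -0.1854 -0.0004] [395. 208.]
top groove_block 0.57 [0.6176 0.2027 0.0039] [214. 219.]
top puck 0.67 [ 0.4451  0.0201 -0.0036] [309. 289.]
top punch 0.77 [0.3973 0.3344 0.0101] [158. 331.]
top wedge 0.77 [ 0.4301 -0.1721 -0.0034] [401. 284.]
top caddy 0.73 [0.6389 0.0112 0.0019] [302. 199.]
top tray 0.85 [0.5375 0.3496 0.0005] [148. 265.]
top dish 0.71 [ 0.5276 -0.3676  0.0006] [484. 227.]
top jar 0.72 [0.4583 0.1647 0.0049] [239. 291.]
side 483.9248547965516 [[-0.8215 -0.3394  0.4582  0.0881]
 [-0.5698  0.4563 -0.6835  0.6159]
 [ 0.023  -0.8226 -0.5682  0.5599]
 [ 0.      0.      0.      1.    ]]
side dome_block 0.71 [ 0.5902 -0.1892  0.0001] [336. 200.]
side groove_block 0.9 [0.619  0.1995 0.0014] [200. 285.]
side punch 0.7 [0.3996 0.3331 0.0121] [241. 395.]
side caddy 0.73 [0.6412 0.0051 0.0036] [263. 230.]
side tray 0.65 [0.5375 0.3475 0.002 ] [164. 360.]
side dish 0.97 [ 0.5253 -0.3727 -0.0016] [399. 178.]
side jar 0.77 [0.4575 0.1624 0.0042] [286. 310.]
{'t': 1.0, 'qpos': array([70.1206, 27.3287,  1.2806, 89.118 , -0.6582, 63.5592, -4.7601]), 'dq': array([-0.0732, -0.0142,  0.0484,  0.0572, -0.0307,  0.0553,  0.048 ]), 'effort': array([ -0.    , -58.2722,   1.5331, -27.2935,  -0.0544,   0.0099,
         0.    ]), 'ee_pos': array([ 0.1597, -0.6558,  0.2337]), 'tool_rot': array([179.9987,  -0.0016,  13.6885]), 'contact_force': array([-0.3668,  1.5379, -0.3759]), 'wrist_torque': array([-0.0024, -0.0168,  0.0178]), 'finger_force': 0.0, 'width': 0.9962665235516339}
```

```bash
python3 - <<'E'
import cv2
a=cv2.imread('pics/top1.png');cv2.imwrite('pics/top1c.png',cv2.resize(a[160:360,120:320],None,fx=3,fy=3,interpolation=cv2.INTER_CUBIC))
cv2.imwrite('pics/top1d.png',cv2.resize(a[160:360,290:550],None,fx=3,fy=3,interpolation=cv2.INTER_CUBIC))
a=cv2.imread('pics/side1.png');cv2.imwrite('pics/side1c.png',cv2.resize(a[130:430,120:450],None,fx=2,fy=2,interpolation=cv2.INTER_CUBIC))
E
```

```text
(no output)
```

View pics/top1c.png

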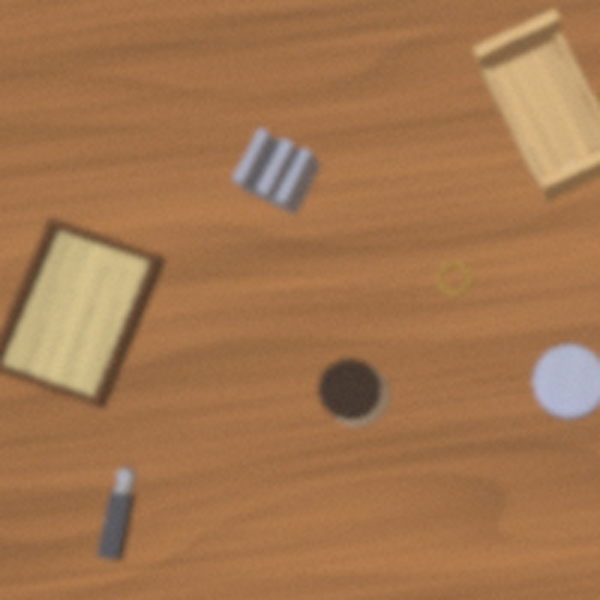

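View pics/top1d.png

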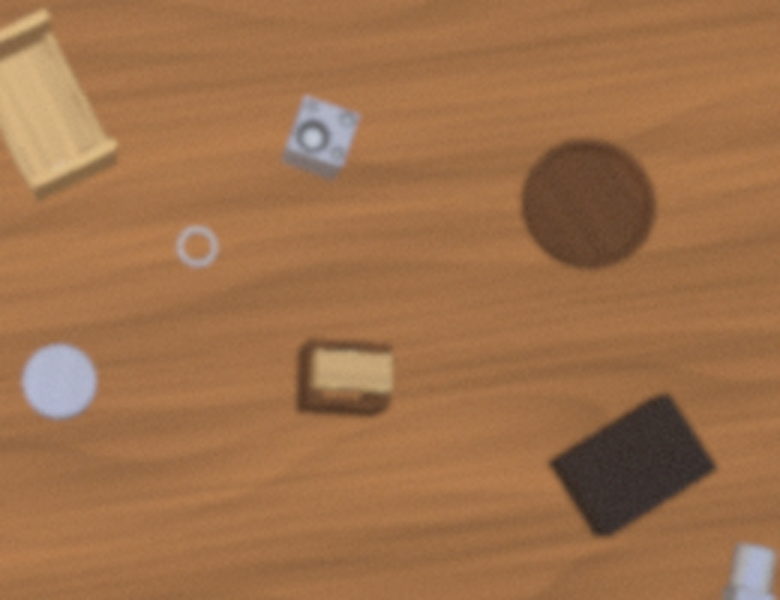

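View pics/side1c.png

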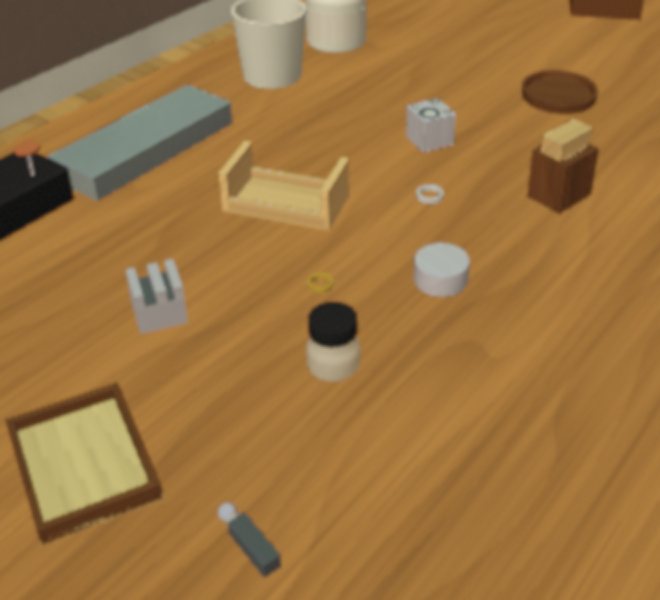

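```bash
cat > fit.py <<'E'
from h import *
from scipy.optimize import minimize
def box(x0,x1,y0,y1,z0,z1): return np.array([[x,y,z] for x in(x0,x1) for y in(y0,y1) for z in(z0,z1)])/1e3
a=np.linspace(0,2*np.pi,40,endpoint=False)
def cyl(R,h): return np.array([[R*np.cos(t),R*np.sin(t),z] for t in a for z in(0,h)])/1e3
def place(M,p): c,s=np.cos(p[2]),np.sin(p[2]); return M@np.array([[c,s,0],[-s,c,0],[0,0,1]])+np.array([p[0],p[1],0])
def hull(cam,M,p,S=8):
    q=np.array([px(cam,P) for P in place(M,p)])
    return cv2.convexHull(((q+.5)*S).astype(np.float32))
def fit(M,masks,p0,z=0,yaws=(0,)):
    best=None
    def cost(v):
        p=[v[0]/100,v[1]/100,v[2]/10]; tot=0
        for cam,m in masks.items():
            h=np.round(hull(cam,M,p,1)*16-8).astype(np.int32)
            k=np.zeros((480*4,640*4),np.uint8)
            h=np.round(hull(cam,M,p,4)).astype(np.int32);cv2.fillConvexPoly(k,h,1)
            k=cv2.resize(k.astype(np.float32),(640,480),interpolation=cv2.INTER_AREA)
            tot+=np.abs(k-m).sum()/k.sum()
        return tot
    for y in yaws:
        x0=np.array([p0[0]*100,p0[1]*100,np.radians(y)*10])
        o=minimize(cost,x0,method='Nelder-Mead',options=dict(initial_simplex=[x0,x0+[.6,0,0],x0+[0,.6,0],x0+[0,0,1.5]],maxiter=90,xatol=.005,fatol=1e-3))
        if best is None or o.fun<best[0]: best=(o.fun,o.x[0]/100,o.x[1]/100,np.degrees(o.x[2]/10))
    return np.round(best,4)
def mask(im,f,c,rad):
    hsv=cv2.cvtColor(im,cv2.COLOR_RGB2HSV); m=f(hsv).astype(np.uint8)
    d=np.zeros_like(m);cv2.circle(d,tuple(int(v) for v in c),rad,1,-1);m*=d
    m=cv2.morphologyEx(m,cv2.MORPH_CLOSE,np.ones((5,5)))
    n,l,s,_=cv2.connectedComponentsWithStats(m)
    return (l==1+np.argmax(s[1:,4])).astype(np.float32)
E
python3 - <<'E'
from fit import *
T=cv2.imread('pics/top1.png')[...,::-1];S=cv2.imread('pics/side1.png')[...,::-1]
hs=cv2.cvtColor(T,cv2.COLOR_RGB2HSV)
for n,u in dict(wood=(250,330),dome=(395,208),shank=(158,333),caddy=(302,195),tray=(148,265),trim=(172,257),dish=(484,227)).items(): print(n,hs[u[1],u[0]],end=' ')
print()
grey=lambda h:h[...,1]<85
for n,M,c,ys in[('dome',box(-20,20,-20,20,0,40),(.592,-.187),(0,30,60)),('groove',box(-20,20,-20,20,0,40),(.618,.201),(0,30,60)),('puck',cyl(25,24),(.445,.02),(0,)),('punch',box(-31,31,-7,7,0,14),(.398,.334),(0,-30,20))]:
    ms={k:mask(im,grey,px(k,(*c,.02)),28) for k,im in(('top',T),('side',S))}
    print(n,[m.sum() for m in ms.values()],fit(M,ms,c,yaws=ys),[fit(M,{k:m},c,yaws=ys) for k,m in ms.items()])
# dish, tray by hand circle: head, caddy picks
pt=lambda c,x,y,z:print(ray(c,x,y,z)[:2].round(4))
print('caddy far top');[pt('top',x/3+o,y/3+160,.046) for x,y,o in[(475,48,120),(556,10,120),(117,142,290),(37,180,290)]]
print('head');[pt('top',x/3+290,y/3+160,.078) for x,y in[(310,348),(391,350),(391,391),(310,389)]]
print('rest bottom');[pt('top',x/3+290,y/3+160,z) for x,y,z in[(298,412,0),(385,414,0),(298,342,.058)]]
print('tray');[pt('top',x/3+120,y/3+160,.016) for x,y in[(53,220),(163,258),(103,405),(-1,368)]]
print('dish');[pt('top',x/3+290,y/3+160,.014) for x,y in[(521,202),(655,202),(589,138),(589,268)]]
E
```

```text
wood [ 13 137 169] dome [111  20 177] shank [113  11  96] caddy [ 18 102 210] tray [ 22  86 198] trim [ 13 142 162] dish [ 12 141 105] Traceback (most recent call last):
  File "<stdin>", line 9, in <module>
  File "fit.py", line 23, in fit
    o=minimize(cost,x0,method='Nelder-Mead',options=dict(initial_simplex=[x0,x0+[.6,0,0],x0+[0,.6,0],x0+[0,0,1.5]],maxiter=90,xatol=.005,fatol=1e-3))
    res = _minimize_neldermead(fun, x0, args, callback, bounds=bounds,
                               **options)
    fxr = func(xr)
    fx = function(np.copy(x), *(wrapper_args + args))
  File "fit.py", line 15, in cost
    h=np.round(hull(cam,M,p,1)*16-8).astype(np.int32)
               ~~~~^^^^^^^^^^^
  File "fit.py", line 8, in hull
    q=np.array([px(cam,P) for P in place(M,p)])
                ~~^^^^^^^
  File "h.py", line 14, in px
    k=vision.get_calibration(c);T=np.linalg.inv(np.array(k['cam_to_world']));q=T[:3,:3]@np.array(P)+T[:3,3]
ValueError: time passes only in moves, steps and waits
```

```bash
python3 - <<'E'
s=open('h.py').read()
s=s.replace("def snap","K={c:vision.get_calibration(c) for c in('top','side')}\ndef snap",1).replace("vision.get_calibration(c);","K[c];").replace("T=np.array(vision.get_calibration(c)['cam_to_world'])","T=np.array(K[c]['cam_to_world'])")
open('h.py','w').write(s)
f=open('fit.py').read().replace("            h=np.round(hull(cam,M,p,1)*16-8).astype(np.int32)\n","");open('fit.py','w').write(f)
E
cat > m1.py <<'E'
from fit import *
T=cv2.imread('pics/top1.png')[...,::-1];S=cv2.imread('pics/side1.png')[...,::-1]
grey=lambda h:h[...,1]<85
for n,M,c,ys in[('dome',box(-20,20,-20,20,0,40),(.592,-.187),(0,30,60)),('groove',box(-20,20,-20,20,0,40),(.618,.201),(0,30,60)),('puck',cyl(25,24),(.445,.02),(0,)),('punch',box(-31,31,-7,7,0,14),(.398,.334),(0,-30,20))]:
    ms={k:mask(im,grey,px(k,(*c,.02)),28) for k,im in(('top',T),('side',S))}
    print(n,[m.sum() for m in ms.values()],fit(M,ms,c,yaws=ys),[list(fit(M,{k:m},c,yaws=ys)) for k,m in ms.items()])
pt=lambda c,x,y,z:print(ray(c,x,y,z)[:2].round(4),end=' ')
print('caddy far top');[pt('top',x/3+o,y/3+160,.046) for x,y,o in[(475,48,120),(556,10,120),(117,142,290),(37,180,290)]]
print('\nhead');[pt('top',x/3+290,y/3+160,.078) for x,y in[(310,348),(391,350),(391,391),(310,389)]]
print('\nrest bottom');[pt('top',x/3+290,y/3+160,z) for x,y,z in[(298,412,0),(385,414,0),(298,342,.058)]]
print('\ntray');[pt('top',x/3+120,y/3+160,.016) for x,y in[(53,220),(163,258),(103,405),(-1,368)]]
print('\ndish');[pt('top',x/3+290,y/3+160,.014) for x,y in[(521,202),(655,202),(589,138),(589,268)]]
E
time python3 m1.py
```

```text
dome [np.float32(489.0), np.float32(534.0)] [ 0.1669  0.5946 -0.1863 63.68  ] [[np.float64(0.0582), np.float64(0.5947), np.float64(-0.1852), np.float64(64.1051)], [np.float64(0.0389), np.float64(0.5949), np.float64(-0.1895), np.float64(-27.3982)]]
groove [np.float32(505.0), np.float32(812.0)] [ 0.2249  0.6191  0.2028 57.8177] [[np.float64(0.0539), np.float64(0.6205), np.float64(0.2052), np.float64(-31.7442)], [np.float64(0.0598), np.float64(0.6195), np.float64(0.2012), np.float64(57.766)]]
puck [np.float32(536.0), np.float32(639.0)] [0.1816 0.4474 0.017  3.7017] [[np.float64(0.0693), np.float64(0.4476), np.float64(0.0192), np.float64(2.1818)], [np.float64(0.0373), np.float64(0.4474), np.float64(0.0149), np.float64(-0.1479)]]
punch [np.float32(215.0), np.float32(462.0)] [  0.5408   0.3985   0.3321 -15.486 ] [[np.float64(0.2548), np.float64(0.3985), np.float64(0.334), np.float64(-13.1335)], [np.float64(0.234), np.float64(0.3989), np.float64(0.3303), np.float64(-19.0483)]]
caddy far top
[0.6818 0.0544] [ 0.7024 -0.005 ] [ 0.6012 -0.0418] [0.5814 0.016 ] 
head
[ 0.4398 -0.1459] [ 0.4318 -0.1977] [ 0.4056 -0.1933] [ 0.4136 -0.1417] 
rest bottom
[ 0.4055 -0.1433] [ 0.3965 -0.2029] [ 0.447  -0.1419] 
tray
[0.6043 0.3624] [0.5675 0.288 ] [0.4706 0.3355] [0.505  0.4046] 
dish
[ 0.5302 -0.32  ] [ 0.5182 -0.4138] [ 0.5701 -0.3767] [ 0.4776 -0.3584] 
real	0m22.308s
user	0m31.936s
sys	0m4.622s
```

```bash
cat >> fit.py <<'E'
def fitU(Ms,masks,p0,yaw,win):
    def cost(v,full=False):
        p=[v[0]/100,v[1]/100,v[2]/10];tot=0
        for cam,m in masks.items():
            k=np.zeros((1920,2560),np.uint8)
            for M in Ms: cv2.fillConvexPoly(k,np.round(hull(cam,M,p,4)).astype(np.int32),1)
            k=cv2.resize(k.astype(np.float32),(640,480),interpolation=cv2.INTER_AREA);tot+=np.abs(k-m).sum()/k.sum()
        return tot
    x0=np.array([p0[0]*100,p0[1]*100,np.radians(yaw)*10])
    o=minimize(cost,x0,method='Nelder-Mead',options=dict(initial_simplex=[x0,x0+[.6,0,0],x0+[0,.6,0],x0+[0,0,1]],maxiter=90,xatol=.005,fatol=1e-3))
    return [round(float(t),4) for t in(o.fun,o.x[0]/100,o.x[1]/100,np.degrees(o.x[2]/10))]
def go(pos,yaw):
    from scipy.spatial.transform import Rotation as Ro
    s=r.state();R=Ro.from_euler('xyz',s['tool_rot'],degrees=True).as_matrix()
    d=R.T@(np.array(pos)-s['ee_pos']);T=Ro.from_euler('xyz',[180,0,yaw],degrees=True).as_matrix()
    print('shift',d.round(4),'rot',Ro.from_matrix(R.T@T).as_rotvec(degrees=True).round(2),'t',round(s['t'],2),s['ee_pos'].round(4),s['tool_rot'].round(2))
E
python3 - <<'E'
from fit import *
T=cv2.imread('pics/top1.png')[...,::-1];S=cv2.imread('pics/side1.png')[...,::-1]
def pm(im,c,rad,th):
    return mask(im,lambda h:(h[...,1]<th),c,rad)
C=[box(-56.5,-48.5,-32,32,0,46),box(48.5,56.5,-32,32,0,46),box(-56.5,56.5,-32,32,0,16)]
for th in(116,):
    ms={k:pm(im,px(k,(.641,.004,.02)),45,th) for k,im in(('top',T),('side',S))}
    print('caddy',th,[m.sum() for m in ms.values()],[fitU(C,{k:m},(.641,.004),19.5,0) for k,m in ms.items()])
H=[box(-21.5,2.5,-25,25,58,78)]
for th in(116,):
    ms={k:pm(im,px(k,(.423,-.172,.07)),28,th) for k,im in(('top',T),('side',S))}
    print('wedge',th,[m.sum() for m in ms.values()],[fitU(H,{k:m},(.431,-.172),-8.8,0) for k,m in ms.items()])
go((.5,-.3,.2),-31.7); go((.62,.2032,.1),-31.7)
E
```

```text
caddy 116 [np.float32(1588.0), np.float32(691.0)] [[0.1089, 0.6428, 0.0083, 18.1719], [0.5402, 0.6444, -0.0056, 38.4664]]
wedge 116 [np.float32(355.0), np.float32(86.0)] [[0.0859, 0.4337, -0.1736, -12.0993], [0.7205, 0.4433, -0.197, 7.2089]]
shift [ 0.4148 -0.2652  0.0337] rot [ 0.   -0.   45.39] t 1.0 [ 0.1597 -0.6558  0.2337] [180.    -0.    13.69]
shift [ 0.6505 -0.7257  0.1337] rot [ 0.   -0.   45.39] t 1.0 [ 0.1597 -0.6558  0.2337] [180.    -0.    13.69]
```

```bash
python3 -m handwheel '{"linear":[[0.415,-0.265,0.034],[0.415,-0.265,0.034],[0.415,-0.265,0.034],[0.415,-0.265,0.034],[0.415,-0.265,0.034],[0.415,-0.265,0.034],[0.415,-0.265,0.034],[0.415,-0.265,0.034],[0.415,-0.265,0.034],[0.415,-0.265,0.034],[0.415,-0.265,0.034],[0.415,-0.265,0.034]],"rotation":[[0,0,45.4],[0,0,45.4],[0,0,45.4],[0,0,45.4],[0,0,45.4],[0,0,45.4],[0,0,45.4],[0,0,45.4],[0,0,45.4],[0,0,45.4],[0,0,45.4],[0,0,45.4]],"jaw":[-1,-1,-1,-1,-1,-1,-1,-1,-1,-1,-1,-1]}' 40
python3 -m handwheel '{"linear":[[-0.162,-0.491,0.1],[-0.162,-0.491,0.1],[-0.162,-0.491,0.1],[-0.162,-0.491,0.1],[-0.162,-0.491,0.1],[-0.162,-0.491,0.1],[-0.162,-0.491,0.1],[-0.162,-0.491,0.1],[-0.162,-0.491,0.1],[-0.162,-0.491,0.1],[-0.162,-0.491,0.1],[-0.162,-0.491,0.1]],"rotation":[[0,0,0],[0,0,0],[0,0,0],[0,0,0],[0,0,0],[0,0,0],[0,0,0],[0,0,0],[0,0,0],[0,0,0],[0,0,0],[0,0,0]],"jaw":[-1,-1,-1,-1,-1,-1,-1,-1,-1,-1,-1,-1]}'
python3 -c "
from fit import *
go((.62,.2032,.1),-31.7);snap('top','t2.png',(140,150,340,300),3);print(r.state()['qpos'])"
```

```text
t: 2.2
ee_pos: [0.501, -0.299, 0.1996]
tool_rot: [-180.0, 0.0, -31.5]
contact_force: [-0.4, -0.6, 0.3]
width: 0.995
finger_force: 0.0
t: 3.4
ee_pos: [0.6205, 0.2062, 0.0988]
tool_rot: [-179.9, 0.1, -31.5]
contact_force: [-0.1, 0.2, 0.0]
width: 0.996
finger_force: 0.0
shift [ 0.0011  0.0028 -0.0012] rot [-0.06  0.07  0.21] t 3.4 [0.6205 0.2062 0.0988] [-1.7994e+02  7.0000e-02 -3.1490e+01]
[ -18.90239029   33.59022398   -6.47859337   98.10478195    4.79251018
   48.61216416 -149.15122074]
```

View pics/t2.png

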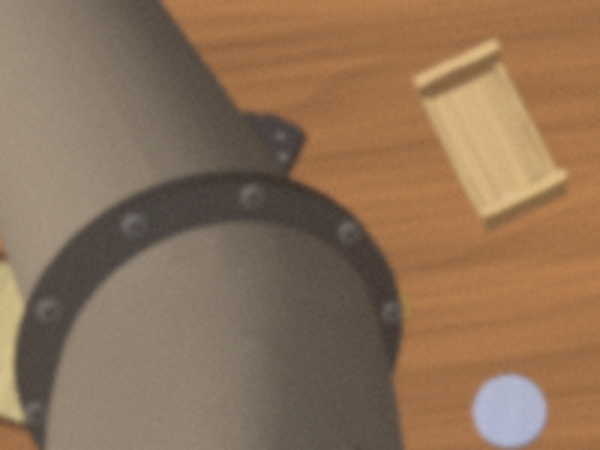

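```bash
python3 -m handwheel '{"linear":[[0.001,0.003,0.03],[0.001,0.003,0.06],[0.001,0.003,0.072],[0.001,0.003,0.072],[0.001,0.003,0.072],[0.001,0.003,0.072],[0.001,0.003,0.072],[0.001,0.003,0.072],[0.001,0.003,0.072],[0.001,0.003,0.072],[0.001,0.003,0.072]],"rotation":[[0,0,0],[0,0,0],[0,0,0],[0,0,0],[0,0,0],[0,0,0],[0,0,0],[0,0,0],[0,0,0],[0,0,0],[0,0,0]],"jaw":[-1,-1,-1,-1,1,1,1,1,1,1,1]}' 40
python3 -c "
from fit import *
s=r.state();print(s['width'],s['finger_force']);go((.62,.2032,.1),-31.7)"
```

```text
t: 4.55
ee_pos: [0.62, 0.1999, 0.0279]
tool_rot: [-180.0, -0.0, -31.7]
contact_force: [0.5, 1.3, 1.4]
width: 0.453
finger_force: 40.0
0.4525873895785838 39.999853670597076
shift [-0.0017 -0.0028 -0.0721] rot [-0.04 -0.01 -0.  ] t 4.55 [0.62   0.1999 0.0279] [-1.7996e+02 -1.0000e-02 -3.1700e+01]
```

```bash
python3 -m handwheel '{"linear":[[0,0,-0.04],[0,0,-0.082],[0.105,0.173,-0.082],[0.105,0.173,-0.082],[0.105,0.173,-0.082],[0.105,0.173,-0.082],[0.105,0.173,-0.082],[0.105,0.173,-0.082],[0.105,0.173,-0.082],[0.105,0.173,-0.082],[0.105,0.173,-0.082],[0.105,0.173,-0.082]],"rotation":[[0,0,0],[0,0,0],[0,0,-50.5],[0,0,-50.5],[0,0,-50.5],[0,0,-50.5],[0,0,-50.5],[0,0,-50.5],[0,0,-50.5],[0,0,-50.5],[0,0,-50.5],[0,0,-50.5]],"jaw":[1,1,1,1,1,1,1,1,1,1,1,1]}'
python3 -c "
from fit import *
go((.6185,-.0025,.06),18.8);snap('side','s2.png',(180,130,340,270),4)
for n in('caddy','groove_block'):
  for d in vision.spot_point('side',n)[:1]: print(n,d['p'],w('side',d['location']))"
```

```text
t: 5.75
ee_pos: [0.6181, -0.0023, 0.1095]
tool_rot: [180.0, 0.0, 18.7]
contact_force: [-0.2, 0.0, -3.9]
width: 0.457
finger_force: 40.0
shift [0.0003 0.0004 0.0495] rot [ 0.    0.02 -0.05] t 5.75 [ 0.6181 -0.0023  0.1095] [1.800e+02 2.000e-02 1.875e+01]
caddy 0.83 [6.40788531e-01 7.06857802e-03 3.96113357e-04]
groove_block 0.89 [ 0.61748282 -0.00372777  0.08328956]
```

View pics/s2.png

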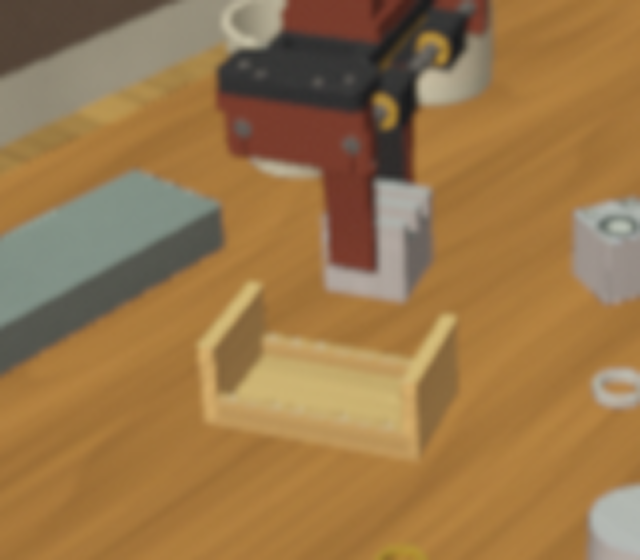

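```bash
cat >> fit.py <<'E'
def pick(cam,pts,p0,z=0,fixyaw=None):
    from scipy.optimize import least_squares
    def f(v):
        P=place(np.array([q[0] for q in pts])/1e3,[v[0],v[1],v[2] if fixyaw is None else np.radians(fixyaw)])+[0,0,z]
        return np.concatenate([px(cam,a)-q[1] for a,q in zip(P,pts)])
    o=least_squares(f,[p0[0],p0[1],np.radians(p0[2])],x_scale=[.01,.01,.1],loss='soft_l1')
    return o.x[:2].round(4),np.degrees(o.x[2]).round(2),f(o.x).reshape(-1,2).round(1).tolist()
E
python3 - <<'E'
from fit import *
c=lambda x,y:np.array([x/4+180,y/4+130])
print('caddy',pick('side',[((-56.5,32,0),c(420,456)),((56.5,32,0),c(209,425)),((56.5,32,46),c(200,345)),((56.5,-32,46),c(261,286)),((-56.5,-32,46),c(457,318)),((-48.5,32,46),c(403,373))],(.642,.005,19)))
print('block',pick('side',[((-20,20,0),c(404,300)),((20,20,0),c(324,290)),((-20,-20,40),c(432,190)),((-20,-20,0),c(430,262)),],(.617,-.003,18.8),.0825,18.75))
T=lambda x,y:np.array([x/3+140,y/3+150])
print('caddyT',pick('top',[((56.5,32,46),T(414,80)),((56.5,-32,46),T(497,40)),((-56.5,-32,46),T(567,172)),((-56.5,32,46),T(486,212)),((-56.5,-32,0),T(567,188)),((-56.5,32,0),T(490,228))],(.642,.005,19)))
E
```

```text
caddy (array([0.6386, 0.0045]), np.float64(19.61), [[0.3, 1.1], [-0.3, -0.7], [0.1, -0.0], [-2.4, -1.2], [0.8, -0.7], [0.1, 1.7]])
block (array([ 0.6138, -0.0034]), np.float64(18.8), [[-0.1, 0.6], [0.1, -0.3], [-0.4, -0.2], [0.4, -0.0]])
caddyT (array([0.6426, 0.006 ]), np.float64(20.08), [[-0.3, -1.9], [-0.7, -1.9], [0.8, 0.2], [0.2, 0.7], [0.4, 0.5], [-0.4, 0.5]])
```

```bash
python3 -m handwheel '{"linear":[[0,0,0.02],[0,0,0.035],[0,0,0.045],[0,0,0.052],[0,0,0.058],[0,0,0.064],[0,0,0.069],[0,0,0.069]],"rotation":[[0,0,-0.8],[0,0,-0.8],[0,0,-0.8],[0,0,-0.8],[0,0,-0.8],[0,0,-0.8],[0,0,-0.8],[0,0,-0.8]],"jaw":[1,1,1,1,1,1,1,1]}'
```

```text
t: 6.7
ee_pos: [0.6178, -0.0029, 0.0401]
tool_rot: [-180.0, 0.1, 19.6]
contact_force: [-0.8, 0.2, -3.1]
width: 0.45
finger_force: 40.0
```

```bash
python3 -m handwheel '{"linear":[[0,0,0.003],[0,0,0.006],[0,0,0.006]],"rotation":[[0,0,0],[0,0,0],[0,0,0]],"jaw":[1,1,1]}'
python3 -m handwheel '{"linear":[[0,0,0],[0,0,0],[0,0,0],[0,0,0],[0,0,-0.04],[0,0,-0.08],[0,0,-0.08]],"rotation":[[0,0,0],[0,0,0],[0,0,0],[0,0,0],[0,0,0],[0,0,0],[0,0,0]],"jaw":[-1,-1,-1,-1,-1,-1,-1]}'
python3 -c "
from fit import *
go((.5948,-.1873,.1),63.6);print(r.state()['qpos'])"
```

```text
t: 7.0
ee_pos: [0.618, -0.0029, 0.0344]
tool_rot: [-180.0, 0.0, 19.6]
contact_force: [0.7, 0.3, -4.5]
width: 0.454
finger_force: 40.0
t: 7.7
ee_pos: [0.6221, -0.0023, 0.1204]
tool_rot: [179.8, -0.5, 19.6]
contact_force: [0.8, 0.4, -0.4]
width: 0.995
finger_force: 0.0
shift [-0.0879  0.1651  0.02  ] rot [  0.36  -0.46 -44.03] t 7.7 [ 0.6221 -0.0023  0.1204] [179.84  -0.55  19.57]
[  8.08592696  30.34270353 -18.28827466 101.69770698  12.12736106
  49.30309242 -86.14658764]
```

```bash
python3 -m handwheel '{"linear":[[-0.084,0.166,0],[-0.084,0.166,0],[-0.084,0.166,0],[-0.084,0.166,0],[-0.084,0.166,0],[-0.084,0.166,0],[-0.084,0.166,0],[-0.084,0.166,0],[-0.084,0.166,0.04],[-0.084,0.166,0.07],[-0.084,0.166,0.0875],[-0.084,0.166,0.0875]],"rotation":[[0,0,-44],[0,0,-44],[0,0,-44],[0,0,-44],[0,0,-44],[0,0,-44],[0,0,-44],[0,0,-44],[0,0,-44],[0,0,-44],[0,0,-44],[0,0,-44]],"jaw":[-1,-1,-1,-1,-1,-1,-1,-1,-1,-1,-1,-1]}'
python3 -m handwheel '{"linear":[[0,0,0],[0,0,0],[0,0,0],[0,0,0],[0,0,0],[0,0,0],[0,0,0]],"rotation":[[0,0,0],[0,0,0],[0,0,0],[0,0,0],[0,0,0],[0,0,0],[0,0,0]],"jaw":[1,1,1,1,1,1,1]}'
python3 -c "
from fit import *
go((.5948,-.1873,.1),63.6)
snap('side','s3.png',(180,120,360,255),4)"
```

```text
t: 8.9
ee_pos: [0.5932, -0.186, 0.0249]
tool_rot: [-179.8, 0.0, 63.6]
contact_force: [0.3, 0.2, 1.6]
width: 1.0
finger_force: 0.0
t: 9.6
ee_pos: [0.5943, -0.1874, 0.0272]
tool_rot: [-180.0, 0.0, 63.6]
contact_force: [-0.4, 0.2, 2.6]
width: 0.457
finger_force: 40.0
shift [ 0.0002  0.0004 -0.0728] rot [-0.03  0.02 -0.02] t 9.6 [ 0.5943 -0.1874  0.0272] [-1.7997e+02  2.0000e-02  6.3580e+01]
```

View pics/s3.png

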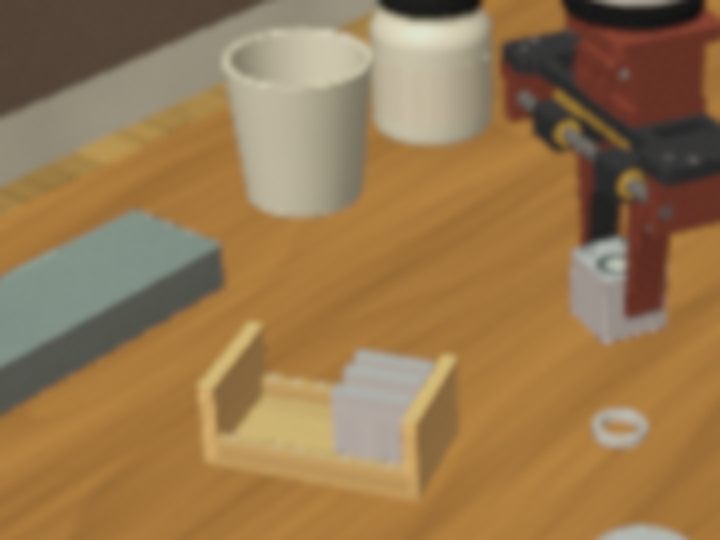

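```bash
python3 -m handwheel '{"linear":[[0,0,-0.04],[0,0,-0.085],[0.205,-0.0325,-0.085],[0.205,-0.0325,-0.085],[0.205,-0.0325,-0.085],[0.205,-0.0325,-0.085],[0.205,-0.0325,-0.085],[0.205,-0.0325,-0.085],[0.205,-0.0325,-0.085],[0.205,-0.0325,-0.085],[0.205,-0.0325,-0.085],[0.205,-0.0325,-0.085]],"rotation":[[0,0,0],[0,0,0],[0,0,44],[0,0,44],[0,0,44],[0,0,44],[0,0,44],[0,0,44],[0,0,44],[0,0,44],[0,0,44],[0,0,44]],"jaw":[1,1,1,1,1,1,1,1,1,1,1,1]}'
python3 -c "
from fit import *
go((.6565,.0108,.06),19.6);snap('side','s4.png',(210,150,320,240),7)"
```

```text
t: 10.85
ee_pos: [0.6566, 0.0091, 0.112]
tool_rot: [180.0, 0.0, 19.5]
contact_force: [-0.1, 0.1, -4.2]
width: 0.451
finger_force: 40.0
shift [ 0.0005 -0.0016  0.052 ] rot [ 0.01  0.02 -0.08] t 10.85 [0.6566 0.0091 0.112 ] [1.7999e+02 2.0000e-02 1.9520e+01]
```

View pics/s4.png

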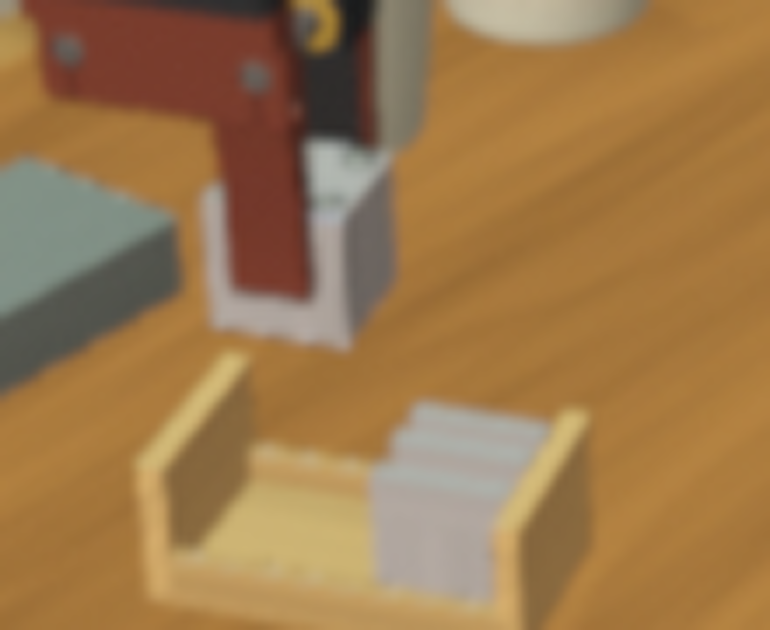

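```bash
python3 - <<'E'
from fit import *
c=lambda x,y:np.array([x/7+210,y/7+150])
d=pick('side',[((20,20,0),c(211,330)),((-20,20,0),c(351,347)),((-20,20,40),c(344,222)),((20,20,40),c(203,195)),((-20,-20,40),c(390,155)),((-20,-20,0),c(393,278))],(.656,.01,19.6),.0848,19.6)
g=pick('side',[((20,20,0),c(379,585)),((20,20,40),c(370,478)),((20,-20,40),c(416,403))],(.617,-.003,19.6),.006,19.6)
print(d,g)
k=pick('side',[((56.5,32,46),c(140,463)),((56.5,-32,46),c(238,353)),((-56.5,-32,46),c(586,410)),((-56.5,32,0),c(520,645)),((56.5,32,0),c(152,598))],(.642,.005,19.6),0,19.6);print(k)
u=np.array([[.942,.3355],[-.3355,.942]])
print((u@(d[0]-g[0])).round(4),(u@(d[0]-k[0])).round(4),(u@(g[0]-k[0])).round(4))
E
```

```text
(array([0.6572, 0.0077]), np.float64(19.6), [[0.1, -0.5], [-0.4, 0.3], [-0.5, -0.4], [-0.3, 0.4], [0.5, -0.2], [0.9, 0.3]]) (array([ 0.6145, -0.0063]), np.float64(19.6), [[-0.4, 0.9], [-0.0, -0.7], [0.5, -0.2]])
(array([0.6402, 0.0039]), np.float64(19.6), [[-0.3, -0.3], [-1.5, -0.5], [0.9, -0.1], [0.6, 2.5], [-0.1, -0.4]])
[ 0.0449 -0.0011] [ 0.0173 -0.0021] [-0.0276 -0.001 ]
```

```bash
python3 -m handwheel '{"linear":[[-0.0025,0,0],[-0.0025,0,0.02],[-0.0025,0,0.035],[-0.0025,0,0.045],[-0.0025,0,0.052],[-0.0025,0,0.058],[-0.0025,0,0.064],[-0.0025,0,0.07],[-0.0025,0,0.07]],"rotation":[[0,0,0],[0,0,0],[0,0,0],[0,0,0],[0,0,0],[0,0,0],[0,0,0],[0,0,0],[0,0,0]],"jaw":[1,1,1,1,1,1,1,1,1]}'
```

```text
t: 11.8
ee_pos: [0.6539, 0.0098, 0.0414]
tool_rot: [-180.0, 0.1, 19.6]
contact_force: [0.2, 0.2, -4.7]
width: 0.452
finger_force: 40.0
```

```bash
python3 -m handwheel '{"linear":[[0,0,0.004],[0,0,0.007],[0,0,0.007],[0,0,0.007],[0,0,0.007],[0,0,0.007],[0,0,0.007],[0,0,-0.03],[0,0,-0.07],[0,0,-0.07],[0,0,-0.07]],"rotation":[[0,0,0],[0,0,0],[0,0,0],[0,0,0],[0,0,0],[0,0,0],[0,0,0],[0,0,0],[0,0,0],[0,0,0],[0,0,0]],"jaw":[1,1,1,-1,-1,-1,-1,-1,-1,-1,-1]}'
python3 -c "
from fit import *
go((.4475,.017,.1),19.6)"
```

```text
t: 12.9
ee_pos: [0.6552, 0.0099, 0.1135]
tool_rot: [179.9, -0.1, 19.6]
contact_force: [-0.4, 0.0, -0.7]
width: 0.998
finger_force: 0.0
shift [-0.1934 -0.0763  0.0129] rot [ 0.05 -0.15 -0.02] t 12.9 [0.6552 0.0099 0.1135] [ 1.7995e+02 -1.5000e-01  1.9580e+01]
```

```bash
python3 -m handwheel '{"linear":[[-0.192,-0.0757,0],[-0.192,-0.0757,0],[-0.192,-0.0757,0],[-0.192,-0.0757,0],[-0.192,-0.0757,0],[-0.192,-0.0757,0],[-0.192,-0.0757,0],[-0.192,-0.0757,0.04],[-0.192,-0.0757,0.07],[-0.192,-0.0757,0.0885],[-0.192,-0.0757,0.0885],[-0.192,-0.0757,0.0885]],"rotation":[[0,0,0],[0,0,0],[0,0,0],[0,0,0],[0,0,0],[0,0,0],[0,0,0],[0,0,0],[0,0,0],[0,0,0],[0,0,0],[0,0,0]],"jaw":[-1,-1,-1,-1,-1,-1,-1,-1,-1,-1,-1,-1]}'
python3 -m handwheel '{"linear":[[0,0,0],[0,0,0],[0,0,0],[0,0,0],[0,0,0],[0,0,0]],"rotation":[[0,0,0],[0,0,0],[0,0,0],[0,0,0],[0,0,0],[0,0,0]],"jaw":[1,1,1,1,1,1]}'
python3 -m handwheel '{"linear":[[0,0,-0.04],[0,0,-0.08],[0,0,-0.08],[0,0,-0.08]],"rotation":[[0,0,0],[0,0,0],[0,0,0],[0,0,0]],"jaw":[1,1,1,1]}'
python3 -c "
from fit import *
go((.524,-.3695,.11),19.6)"
```

```text
t: 14.1
ee_pos: [0.4493, 0.0171, 0.0235]
tool_rot: [-180.0, -0.0, 19.6]
contact_force: [-0.6, 1.4, -1.0]
width: 1.004
finger_force: 0.0
t: 14.7
ee_pos: [0.4483, 0.017, 0.0239]
tool_rot: [180.0, -0.0, 19.6]
contact_force: [-1.1, 0.1, 4.4]
width: 0.555
finger_force: 40.0
t: 15.1
ee_pos: [0.4482, 0.0165, 0.1038]
tool_rot: [180.0, -0.1, 19.6]
contact_force: [-0.7, -0.2, -4.0]
width: 0.555
finger_force: 40.0
shift [-0.0578  0.3891 -0.006 ] rot [ 0.04 -0.06 -0.05] t 15.1 [0.4482 0.0165 0.1038] [ 1.7996e+02 -6.0000e-02  1.9550e+01]
```

```bash
python3 -m handwheel '{"linear":[[0,0,-0.04],[-0.057,0.3895,-0.04],[-0.057,0.3895,-0.04],[-0.057,0.3895,-0.04],[-0.057,0.3895,-0.04],[-0.057,0.3895,-0.04],[-0.057,0.3895,-0.04],[-0.057,0.3895,-0.04],[-0.057,0.3895,-0.04],[-0.057,0.3895,-0.04],[-0.057,0.3895,-0.04]],"rotation":[[0,0,0],[0,0,0],[0,0,0],[0,0,0],[0,0,0],[0,0,0],[0,0,0],[0,0,0],[0,0,0],[0,0,0],[0,0,0]],"jaw":[1,1,1,1,1,1,1,1,1,1,1]}'
python3 -m handwheel '{"linear":[[0,0,0.05],[0,0,0.08],[0,0,0.1],[0,0,0.108],[0,0,0.113],[0,0,0.113],[0,0,0.113]],"rotation":[[0,0,0],[0,0,0],[0,0,0],[0,0,0],[0,0,0],[0,0,0],[0,0,0]],"jaw":[1,1,1,1,1,1,1]}'
python3 -c "
from fit import *
go((.524,-.3695,.029),19.6)
snap('side','s5.png',(340,110,460,200),6)"
```

```text
t: 16.2
ee_pos: [0.5232, -0.3696, 0.1404]
tool_rot: [-179.8, 0.2, 19.5]
contact_force: [-0.6, 0.2, -3.5]
width: 0.557
finger_force: 40.0
t: 16.9
ee_pos: [0.5258, -0.3693, 0.0317]
tool_rot: [179.9, -0.1, 19.6]
contact_force: [0.0, -0.4, -3.3]
width: 0.553
finger_force: 40.0
shift [-0.0017 -0.0004  0.0027] rot [ 0.07 -0.06  0.  ] t 16.9 [ 0.5258 -0.3693  0.0317] [ 1.7993e+02 -6.0000e-02  1.9600e+01]
```

View pics/s5.png

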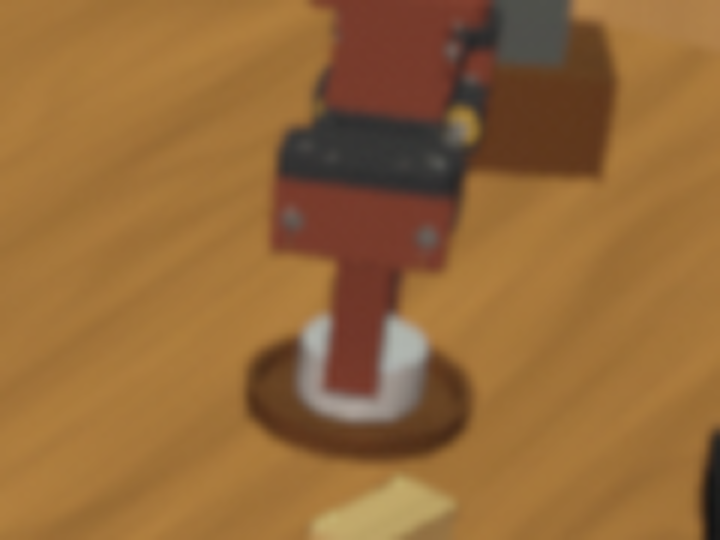

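```bash
python3 -m handwheel '{"linear":[[0,0,0.0025],[0,0,0.0025],[0,0,0.0025],[0,0,0.0025],[0,0,0.0025],[0,0,0.0025],[0,0,0.0025],[0,0,-0.04],[0,0,-0.08],[0,0,-0.12],[0,0,-0.13],[0,0,-0.13]],"rotation":[[0,0,0],[0,0,0],[0,0,0],[0,0,0],[0,0,0],[0,0,0],[0,0,0],[0,0,0],[0,0,0],[0,0,0],[0,0,0],[0,0,0]],"jaw":[1,1,-1,-1,-1,-1,-1,-1,-1,-1,-1,-1]}'
python3 -c "
from fit import *
go((.390,.3345,.11),164)
im=snap('side','s6.png')
print(vision.search_frame('side','puck')[:1],[ (d['p'],w('side',d['location'])) for n in('puck','dish') for d in vision.spot_point('side',n)[:1]])"
```

```text
t: 18.15
ee_pos: [0.526, -0.3699, 0.1627]
tool_rot: [179.8, -0.1, 19.6]
contact_force: [0.4, 0.3, 0.1]
width: 1.003
finger_force: 0.0
shift [ 0.1077 -0.7095  0.0507] rot [   0.25    0.17 -144.43] t 18.15 [ 0.526  -0.3699  0.1627] [ 1.7982e+02 -1.4000e-01  1.9570e+01]
[{'location': [0.1885, -0.1461, 1.1642], 'p': 0.88}] [(0.56, array([ 0.52093061, -0.36875799,  0.00490976])), (0.75, array([ 0.52156549, -0.3710469 ,  0.00131146]))]
```

```bash
python3 -m handwheel '{"linear":[[0.108,-0.5,0],[0.108,-0.5,0],[0.108,-0.5,0],[0.108,-0.5,0],[0.108,-0.5,0],[0.108,-0.5,0],[0.108,-0.5,0],[0.108,-0.5,0],[0.108,-0.5,0],[0.108,-0.5,0],[0.108,-0.5,0],[0.108,-0.5,0]],"rotation":[[0,0,-90],[0,0,-90],[0,0,-90],[0,0,-90],[0,0,-90],[0,0,-90],[0,0,-90],[0,0,-90],[0,0,-90],[0,0,-90],[0,0,-90],[0,0,-90]],"jaw":[-1,-1,-1,-1,-1,-1,-1,-1,-1,-1,-1,-1]}'
python3 -c "
from fit import *
go((.390,.3345,.06),164);print(r.state()['qpos'])
snap('side','s7.png')
print([ (d['p'],w('side',d['location'])) for d in vision.spot_point('side','punch')[:1]])"
```

```text
t: 19.55
ee_pos: [0.4579, 0.1404, 0.1597]
tool_rot: [-179.9, -0.1, 109.9]
contact_force: [0.4, -1.4, -0.8]
width: 1.001
finger_force: 0.0
shift [0.2054 0.0024 0.1001] rot [-4.00e-02 -1.50e-01 -5.41e+01] t 19.55 [0.4579 0.1404 0.1597] [-1.799e+02 -1.100e-01  1.099e+02]
[ 12.35908259  19.60544673 -43.33639112 117.17324107  17.40628327
  49.71250686 -20.85086807]
[(0.87, array([0.40309531, 0.33137401, 0.0099383 ]))]
```

```bash
python3 -m handwheel '{"linear":[[0.2055,0.0025,0.1],[0.2055,0.0025,0.1],[0.2055,0.0025,0.1],[0.2055,0.0025,0.1],[0.2055,0.0025,0.1],[0.2055,0.0025,0.1],[0.2055,0.0025,0.1],[0.2055,0.0025,0.1],[0.2055,0.0025,0.1],[0.2055,0.0025,0.1]],"rotation":[[0,0,-54],[0,0,-54],[0,0,-54],[0,0,-54],[0,0,-54],[0,0,-54],[0,0,-54],[0,0,-54],[0,0,-54],[0,0,-54]],"jaw":[-1,-1,-1,-1,-1,-1,-1,-1,-1,-1]}'
python3 -c "
from fit import *
go((.390,.3345,.0135),164);print(r.state()['qpos'])
snap('side','s8.png',(190,330,310,430),6)"
```

```text
t: 20.65
ee_pos: [0.3934, 0.3314, 0.0605]
tool_rot: [-180.0, 0.0, 163.4]
contact_force: [0.3, 0.8, -0.2]
width: 1.002
finger_force: 0.0
shift [0.0041 0.002  0.047 ] rot [-0.04  0.03 -0.61] t 20.65 [0.3934 0.3314 0.0605] [-1.7996e+02  3.0000e-02  1.6339e+02]
[ -8.16192899  35.49174194 -49.70837136 116.21689479  38.14242804
  45.89164143  -7.28471103]
```

View pics/s8.png

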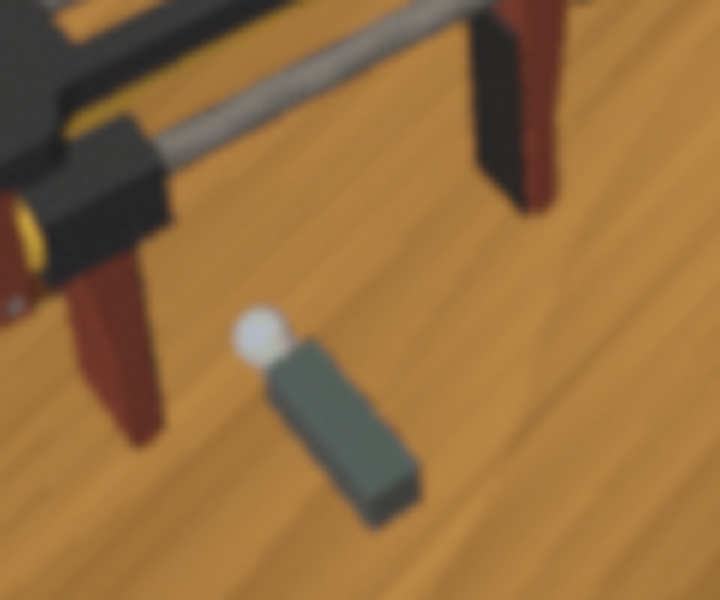

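```bash
python3 - <<'E'
from fit import *
c=lambda x,y:np.array([x/6+190,y/6+330])
print(pick('side',[((13,-7,14),c(318,341)),((13,7,14),c(268,375)),((-31,-7,14),c(422,465)),((-31,7,14),c(372,502)),((-31,7,0),c(374,528)),((-31,-7,0),c(422,495)),((24.5,0,7),c(262,337))],(.399,.332,-16)))
E
```

```text
(array([0.3969, 0.3314]), np.float64(-14.99), [[-0.6, -1.1], [-1.1, -1.3], [0.5, -0.1], [-0.2, -0.4], [0.1, 1.9], [1.0, 1.4], [0.2, 0.2]])
```

```bash
python3 -m handwheel '{"linear":[[0,0,0.02],[0,0,0.035],[0,0,0.0465],[0,0,0.0465],[0,0,0.0465],[0,0,0.0465],[0,0,0.0465],[0,0,0.0465],[0,0,0.0465],[0,0,0.0465],[0,0,0.0465],[0,0,0.0465]],"rotation":[[0,0,-1],[0,0,-1],[0,0,-1],[0,0,-1],[0,0,-1],[0,0,-1],[0,0,-1],[0,0,-1],[0,0,-1],[0,0,-1],[0,0,-1],[0,0,-1]],"jaw":[-1,-1,-1,-1,1,1,1,1,1,1,1,1]}' 25
python3 -m handwheel '{"linear":[[0,0,-0.02],[0,0,-0.05],[0,0,-0.05],[0,0,-0.05]],"rotation":[[0,0,0],[0,0,0],[0,0,0],[0,0,0]],"jaw":[1,1,1,1]}'
python3 -c "
from fit import *
go((.537-.0065,.346+.003,.06),157);print(r.state()['qpos'])"
```

```text
t: 21.9
ee_pos: [0.3927, 0.3324, 0.0142]
tool_rot: [-180.0, 0.0, 164.6]
contact_force: [-0.5, -0.0, 0.5]
width: 0.311
finger_force: 0.0
t: 22.3
ee_pos: [0.3931, 0.3325, 0.0644]
tool_rot: [180.0, 0.1, 164.6]
contact_force: [0.8, -0.3, -0.7]
width: 0.007
finger_force: 0.0
shift [-0.1281  0.0525  0.0046] rot [0.05 0.05 7.56] t 22.3 [0.3931 0.3325 0.0644] [1.7996e+02 6.0000e-02 1.6456e+02]
[ -7.82528927  35.28995781 -50.28457869 116.09244569  37.99156556
  46.29124536  -6.08754476]
```

```bash
python3 -m handwheel '{"linear":[[0,0,0],[0,0,0],[0,0,0],[0,0,0],[0,0,0],[0,0,0]],"rotation":[[0,0,0],[0,0,0],[0,0,0],[0,0,0],[0,0,0],[0,0,0]],"jaw":[-1,-1,-1,-1,-1,-1]}'
python3 -c "
from fit import *
go((.390,.3345,.0135),164);print(r.state()['qpos'])
snap('side','s9.png',(190,330,310,430),6)"
```

```text
t: 22.9
ee_pos: [0.3926, 0.3325, 0.064]
tool_rot: [-180.0, -0.0, 164.6]
contact_force: [-0.1, 1.0, 0.0]
width: 0.515
finger_force: 0.0
shift [0.003  0.0013 0.0505] rot [-0.01 -0.01  0.58] t 22.9 [0.3926 0.3325 0.064 ] [-1.7999e+02 -1.0000e-02  1.6458e+02]
[ -7.84904913  35.33662073 -50.28020477 116.09558417  37.95490084
  46.31735193  -6.05982291]
```

View pics/s9.png

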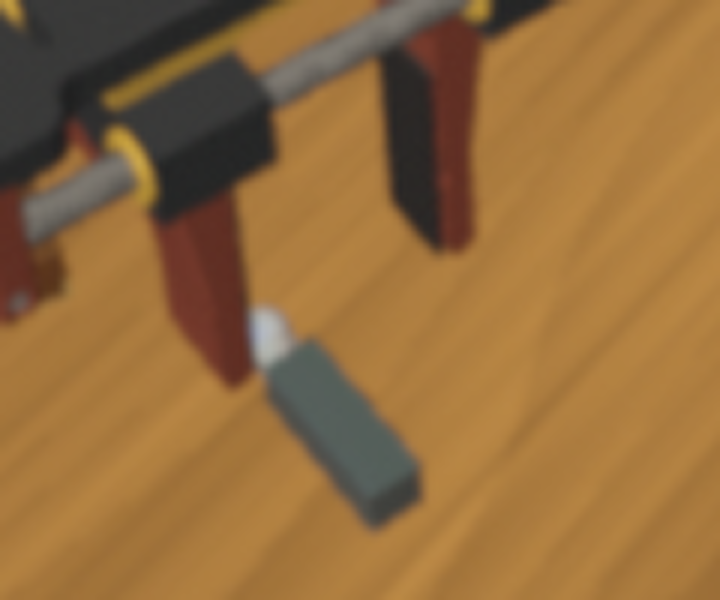

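```bash
python3 -m handwheel '{"linear":[[0.004,0.0015,0.02],[0.004,0.0015,0.035],[0.004,0.0015,0.05],[0.004,0.0015,0.05],[0.004,0.0015,0.05],[0.004,0.0015,0.05],[0.004,0.0015,0.05],[0.004,0.0015,0.05],[0.004,0.0015,0.05],[0.004,0.0015,0.05],[0.004,0.0015,0.05],[0.004,0.0015,0.05]],"rotation":[[0,0,0],[0,0,0],[0,0,0],[0,0,0],[0,0,0],[0,0,0],[0,0,0],[0,0,0],[0,0,0],[0,0,0],[0,0,0],[0,0,0]],"jaw":[0.2,0.2,0.2,1,1,1,1,1,1,1,1,1]}' 40
python3 -m handwheel '{"linear":[[0,0,0],[0,0,0]],"rotation":[[0,0,0],[0,0,0]],"jaw":[1,1]}'
```

```text
t: 24.15
ee_pos: [0.3894, 0.3349, 0.0144]
tool_rot: [-180.0, 0.0, 164.6]
contact_force: [-1.0, -1.7, 6.1]
width: 0.153
finger_force: 40.0
t: 24.35
ee_pos: [0.3894, 0.3349, 0.0144]
tool_rot: [-180.0, 0.0, 164.6]
contact_force: [-0.2, -1.3, 6.0]
width: 0.152
finger_force: 40.0
```

```bash
python3 -m handwheel '{"linear":[[0,0,-0.03],[0,0,-0.06],[-0.04,0.015,-0.06],[-0.08,0.03,-0.06],[-0.13,0.051,-0.06],[-0.13,0.051,-0.06],[-0.13,0.051,-0.06],[-0.13,0.051,-0.03],[-0.13,0.051,-0.015],[-0.13,0.051,-0.007],[-0.13,0.051,-0.007]],"rotation":[[0,0,0],[0,0,0],[0,0,7.6],[0,0,7.6],[0,0,7.6],[0,0,7.6],[0,0,7.6],[0,0,7.6],[0,0,7.6],[0,0,7.6],[0,0,7.6]],"jaw":[1,1,1,1,1,1,1,1,1,1,1]}'
python3 -c "
from fit import *
go((.5287,.3495,.0195),157)
snap('side','s10.png',(100,300,240,410),5)"
```

```text
t: 25.45
ee_pos: [0.5266, 0.3495, 0.0205]
tool_rot: [-179.9, -0.1, 157.1]
contact_force: [0.7, 0.3, -0.9]
width: 0.155
finger_force: 40.0
shift [-0.0019  0.0008  0.001 ] rot [-0.09 -0.07  0.06] t 25.45 [0.5266 0.3495 0.0205] [-1.7991e+02 -7.0000e-02  1.5706e+02]
```

View pics/s10.png

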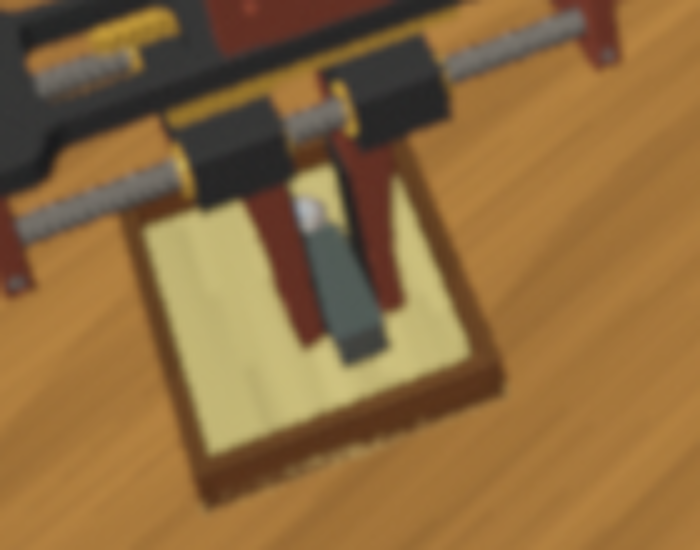

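```bash
python3 -m handwheel '{"linear":[[0,0,0.0015],[0,0,0.0015],[0,0,0.0015],[0,0,0.0015],[0,0,0.0015],[0,0,0.0015],[0,0,-0.04],[0,0,-0.09],[0,0,-0.14],[0,0,-0.14],[0,0,-0.14]],"rotation":[[0,0,0],[0,0,0],[0,0,0],[0,0,0],[0,0,0],[0,0,0],[0,0,0],[0,0,0],[0,0,0],[0,0,0],[0,0,0]],"jaw":[1,0.4,0.4,0.4,0.4,0.4,0.4,0.4,-1,-1,-1]}'
python3 -c "
from fit import *
go((.424,-.173,.17),170);print(r.state()['qpos'])
snap('side');print([ (d['p'],w('side',d['location'])) for d in vision.spot_point('side','punch')[:1]])"
```

```text
t: 26.6
ee_pos: [0.5287, 0.35, 0.1625]
tool_rot: [179.9, 0.1, 157.0]
contact_force: [-0.0, -0.6, -0.6]
width: 0.534
finger_force: 0.0
shift [-0.1083 -0.5222 -0.0083] rot [  0.1    0.12 -13.03] t 26.6 [0.5287 0.35   0.1625] [1.7989e+02 1.1000e-01 1.5697e+02]
[ -4.12021586  36.53544855 -50.33714567  96.41773802  31.34000074
  62.01430611   2.8717956 ]
[(0.9, array([0.54061508, 0.34741028, 0.01460223]))]
```

```bash
python3 -m handwheel '{"linear":[[-0.108,-0.522,-0.008],[-0.108,-0.522,-0.008],[-0.108,-0.522,-0.008],[-0.108,-0.522,-0.008],[-0.108,-0.522,-0.008],[-0.108,-0.522,-0.008],[-0.108,-0.522,-0.008],[-0.108,-0.522,-0.008],[-0.108,-0.522,-0.008],[-0.108,-0.522,-0.008],[-0.108,-0.522,-0.008],[-0.108,-0.522,-0.008]],"rotation":[[0,0,-13],[0,0,-13],[0,0,-13],[0,0,-13],[0,0,-13],[0,0,-13],[0,0,-13],[0,0,-13],[0,0,-13],[0,0,-13],[0,0,-13],[0,0,-13]],"jaw":[-1,-1,-1,-1,-1,-1,-1,-1,-1,-1,-1,-1]}' 60
python3 -c "
from fit import *
go((.424,-.1725,.072),170);print(r.state()['qpos'])"
```

```text
t: 27.9
ee_pos: [0.4208, -0.178, 0.1674]
tool_rot: [-180.0, -0.2, 169.5]
contact_force: [-0.1, -0.3, -0.6]
width: 0.997
finger_force: 0.0
shift [-0.0025  0.006   0.0953] rot [-0.   -0.21 -0.52] t 27.9 [ 0.4208 -0.178   0.1674] [-179.99   -0.21  169.48]
[ 65.45028719  21.55838376 -59.34988879 118.75882521  23.4803213
  52.48760764  72.5494704 ]
```

```bash
python3 -m handwheel '{"linear":[[0,0,0.03],[0,0,0.065],[0,0,0.065],[0,0,0.065]],"rotation":[[0,0,0],[0,0,0],[0,0,0],[0,0,0]],"jaw":[-1,-1,-1,-1]}'
python3 -c "
from fit import *
go((.424,-.1725,.072),170)
snap('side','s11.png',(340,130,460,250),5)"
```

```text
t: 28.3
ee_pos: [0.423, -0.1717, 0.1038]
tool_rot: [179.9, -0.1, 170.1]
contact_force: [-0.4, 0.3, 0.2]
width: 0.999
finger_force: 0.0
shift [-0.0012 -0.0007  0.0318] rot [ 0.09 -0.13  0.1 ] t 28.3 [ 0.423  -0.1717  0.1038] [ 1.7991e+02 -1.3000e-01  1.7010e+02]
```

View pics/s11.png

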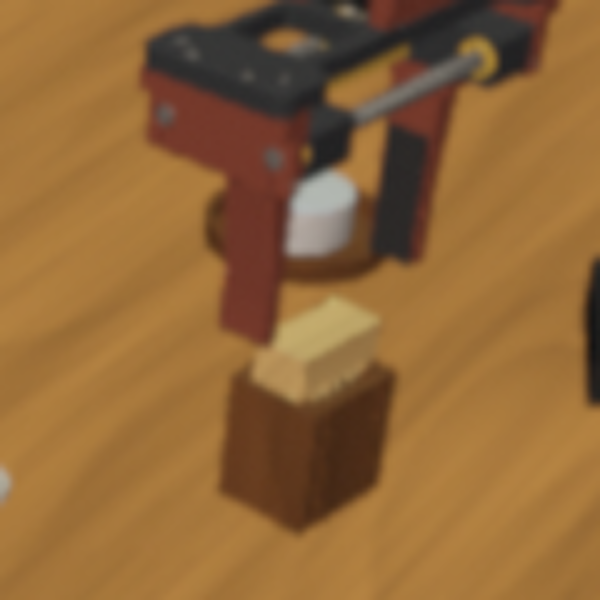

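```bash
python3 - <<'E'
from fit import *
c=lambda x,y:np.array([x/5+340,y/5+130])
print(pick('side',[((2.5,25,58),c(252,383)),((-21.5,25,58),c(306,404)),((-21.5,25,78),c(308,370)),((-21.5,-25,78),c(381,322)),((2.5,-25,78),c(333,297)),((-21.5,-25,58),c(377,356))],(.433,-.174,-10)))
E
```

```text
(array([ 0.4296, -0.1745]), np.float64(-8.65), [[0.4, 0.2], [-0.6, 0.5], [0.2, -1.4], [0.2, -0.7], [-0.0, 0.1], [-0.3, 1.0]])
```

```bash
python3 -m handwheel '{"linear":[[0.001,0,0.015],[0.001,0,0.025],[0.001,0,0.032],[0.001,0,0.032],[0.001,0,0.032],[0.001,0,0.032],[0.001,0,0.032],[0.001,0,0.032],[0.001,0,0.032],[0.001,0,0.032],[0.001,0,0.032],[0.001,0,0.032]],"rotation":[[0,0,-0.5],[0,0,-0.5],[0,0,-0.5],[0,0,-0.5],[0,0,-0.5],[0,0,-0.5],[0,0,-0.5],[0,0,-0.5],[0,0,-0.5],[0,0,-0.5],[0,0,-0.5],[0,0,-0.5]],"jaw":[-1,-1,-1,-1,1,1,1,1,1,1,1,1]}' 60
```

```text
t: 29.55
ee_pos: [0.4225, -0.173, 0.0723]
tool_rot: [-180.0, 0.0, 170.5]
contact_force: [-0.1, -0.6, 2.1]
width: 0.567
finger_force: 59.9
```

```bash
python3 -m handwheel '{"linear":[[0,0,-0.03],[0,0,-0.06],[0,0,-0.09],[0,0,-0.09],[-0.215,0.228,-0.09],[-0.215,0.228,-0.09],[-0.215,0.228,-0.09],[-0.215,0.228,-0.09],[-0.215,0.228,-0.09],[-0.215,0.228,-0.09],[-0.215,0.228,-0.09],[-0.215,0.228,-0.09]],"rotation":[[0,0,0],[0,0,0],[0,0,0],[0,0,0],[0,0,-29],[0,0,-29],[0,0,-29],[0,0,-29],[0,0,-29],[0,0,-29],[0,0,-29],[0,0,-29]],"jaw":[1,1,1,1,1,1,1,1,1,1,1,1]}'
python3 -m handwheel '{"linear":[[0,0,0],[0,0,0]],"rotation":[[0,0,0],[0,0,0]],"jaw":[1,1]}'
python3 -c "
from fit import *
go((.672,.0164,.12),199.6);print(r.state()['qpos'])
snap('side','s12.png',(210,140,320,240),6)"
```

```text
t: 30.75
ee_pos: [0.6724, 0.0189, 0.1607]
tool_rot: [179.9, -0.0, -160.3]
contact_force: [-0.9, -1.0, -0.0]
width: 0.563
finger_force: 59.9
t: 30.95
ee_pos: [0.671, 0.0142, 0.1616]
tool_rot: [-179.9, -0.1, -160.6]
contact_force: [0.4, -0.5, -0.9]
width: 0.566
finger_force: 59.9
shift [-0.0018  0.0018  0.0415] rot [-0.07 -0.11 -0.22] t 30.95 [0.671  0.0142 0.1616] [-1.7993e+02 -1.1000e-01 -1.6062e+02]
[ 29.75329533  42.78420513 -56.50384474  90.59586727  37.85265844
  67.63515319  74.63159295]
```

View pics/s12.png

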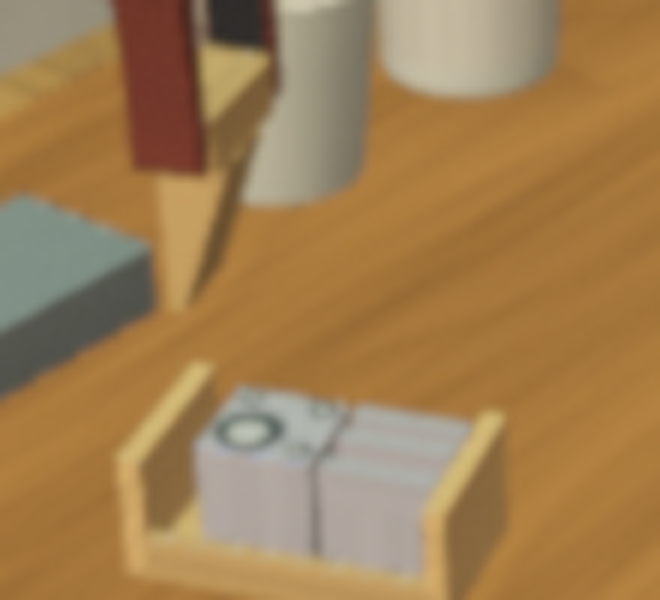

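```bash
python3 - <<'E'
from fit import *
c=lambda x,y:np.array([x/6+210,y/6+140])
t=pick('side',[((2.5,15,0),c(168,311)),((-2.5,15,0),c(187,313)),((2.5,15,40),c(158,188))],(.68,.02,19.4),.0926,19.4)
k=pick('side',[((56.5,32,46),c(118,462)),((48.5,32,46),c(142,464)),((56.5,-32,46),c(205,362)),((-56.5,-32,46),c(505,412)),((56.5,32,0),c(131,572))],(.642,.005,19.6),0,19.6)
d=pick('side',[((20,20,40),c(197,452)),((20,-20,40),c(240,387)),((-20,20,40),c(312,465)),((20,20,0),c(202,540))],(.654,.01,19.6),.006,19.6)
g=pick('side',[((-20,20,40),c(435,482)),((20,20,40),c(322,466)),((20,20,0),c(320,556)),((20,-20,40),c(357,403))],(.615,-.005,19.6),.006,19.6)
print(t,k,d,g)
u=np.array([[.942,.3355],[-.3355,.942]])
for q in(t,d,g): print((u@(q[0]-k[0])).round(4))
E
```

```text
(array([0.6794, 0.0151]), np.float64(19.4), [[0.2, -0.5], [-0.6, -0.4], [0.3, 1.5]]) (array([0.6385, 0.0052]), np.float64(19.6), [[0.2, -0.6], [0.0, -0.3], [-1.5, 0.1], [0.7, 0.3], [-0.0, 0.3]]) (array([0.654 , 0.0084]), np.float64(19.6), [[-0.2, -1.0], [0.3, -0.2], [-0.3, 0.1], [0.3, 1.1]]) (array([ 0.6157, -0.008 ]), np.float64(19.6), [[-0.2, 0.0], [-0.8, -0.6], [0.5, 1.2], [0.5, -0.3]])
[ 0.0418 -0.0044]
[ 0.0157 -0.0022]
[-0.0259 -0.0048]
```

```bash
python3 -m handwheel '{"linear":[[0,0,0.02],[0,0,0.035],[0,0,0.043],[0,0,0.048],[0,0,0.054],[0,0,0.054],[0,0,0.054]],"rotation":[[0,0,0],[0,0,0],[0,0,0],[0,0,0],[0,0,0],[0,0,0],[0,0,0]],"jaw":[1,1,1,1,1,1,1]}'
python3 -m handwheel '{"linear":[[-0.001,0,0],[-0.002,0,0],[-0.002,0,0],[-0.002,0,0]],"rotation":[[0,0,0],[0,0,0],[0,0,0],[0,0,0]],"jaw":[1,1,1,1]}'
```

```text
t: 31.7
ee_pos: [0.6723, 0.0166, 0.1084]
tool_rot: [180.0, 0.0, -160.5]
contact_force: [0.2, 0.3, -0.5]
width: 0.566
finger_force: 59.9
t: 32.1
ee_pos: [0.6742, 0.017, 0.1083]
tool_rot: [-180.0, 0.0, -160.5]
contact_force: [-1.4, -0.5, -0.3]
width: 0.565
finger_force: 59.9
```

```bash
python3 -m handwheel '{"linear":[[-0.001,0,0],[-0.001,0,0],[-0.001,0,0]],"rotation":[[0,0,0],[0,0,0],[0,0,0]],"jaw":[1,1,1]}'
python3 -m handwheel '{"linear":[[-0.001,0,0],[-0.001,0,0],[-0.001,0,0]],"rotation":[[0,0,0],[0,0,0],[0,0,0]],"jaw":[1,1,1]}'
```

```text
t: 32.4
ee_pos: [0.675, 0.0174, 0.1081]
tool_rot: [-180.0, -0.0, -160.5]
contact_force: [-0.1, -0.8, -0.9]
width: 0.561
finger_force: 59.9
t: 32.7
ee_pos: [0.6758, 0.0177, 0.1081]
tool_rot: [-180.0, -0.0, -160.5]
contact_force: [-0.3, -0.1, -0.3]
width: 0.565
finger_force: 59.9
```

```bash
python3 -m handwheel '{"linear":[[-0.001,0,0],[-0.001,0,0],[-0.001,0,0]],"rotation":[[0,0,0],[0,0,0],[0,0,0]],"jaw":[1,1,1]}'
python3 -m handwheel '{"linear":[[-0.001,0,0],[-0.001,0,0],[-0.001,0,0]],"rotation":[[0,0,0],[0,0,0],[0,0,0]],"jaw":[1,1,1]}'
```

```text
t: 33.0
ee_pos: [0.6762, 0.0177, 0.1078]
tool_rot: [-180.0, -0.1, -160.5]
contact_force: [-3.7, -0.9, 0.3]
width: 0.562
finger_force: 59.9
t: 33.3
ee_pos: [0.6765, 0.0178, 0.1076]
tool_rot: [-180.0, -0.2, -160.5]
contact_force: [-4.8, -2.3, 0.6]
width: 0.565
finger_force: 59.9
```

```bash
python3 -m handwheel '{"linear":[[0.001,0,0.003],[0.001,0,0.006],[0.001,0,0.009],[0.001,0,0.012],[0.001,0,0.015],[0.001,0,0.015]],"rotation":[[0,0,0],[0,0,0],[0,0,0],[0,0,0],[0,0,0],[0,0,0]],"jaw":[1,1,1,1,1,1]}'
python3 -m handwheel '{"linear":[[0,0,0.003],[0,0,0.006],[0,0,0.009],[0,0,0.009]],"rotation":[[0,0,0],[0,0,0],[0,0,0],[0,0,0]],"jaw":[1,1,1,1]}'
```

```text
t: 33.9
ee_pos: [0.6762, 0.0178, 0.0922]
tool_rot: [180.0, -0.1, -160.5]
contact_force: [-3.8, -1.6, -1.7]
width: 0.564
finger_force: 59.9
t: 34.3
ee_pos: [0.6761, 0.0177, 0.0835]
tool_rot: [-180.0, -0.1, -160.5]
contact_force: [-4.9, -2.6, -2.6]
width: 0.565
finger_force: 59.9
```

```bash
python3 -m handwheel '{"linear":[[0,0,0.001],[0,0,0.002],[0,0,0.003],[0,0,0.003]],"rotation":[[0,0,0],[0,0,0],[0,0,0],[0,0,0]],"jaw":[1,1,1,1]}'
python3 -m handwheel '{"linear":[[0,0,0.001],[0,0,0.002],[0,0,0.002]],"rotation":[[0,0,0],[0,0,0],[0,0,0]],"jaw":[1,1,1]}'
```

```text
t: 34.7
ee_pos: [0.6761, 0.0178, 0.081]
tool_rot: [-180.0, -0.1, -160.5]
contact_force: [-5.1, -2.8, 0.9]
width: 0.563
finger_force: 59.9
t: 35.0
ee_pos: [0.6762, 0.0178, 0.0795]
tool_rot: [-180.0, -0.1, -160.5]
contact_force: [-8.3, -2.9, 4.8]
width: 0.561
finger_force: 59.9
```

Force is building at the expected height; press on in small steps.

```bash
python3 -m handwheel '{"linear":[[0,0,0.001],[0,0,0.0015],[0,0,0.0015]],"rotation":[[0,0,0],[0,0,0],[0,0,0]],"jaw":[1,1,1]}'
python3 -m handwheel '{"linear":[[0,0,0.001],[0,0,0.001],[0,0,0.001]],"rotation":[[0,0,0],[0,0,0],[0,0,0]],"jaw":[1,1,1]}'
```

```text
t: 35.3
ee_pos: [0.6762, 0.0179, 0.0789]
tool_rot: [-179.9, -0.1, -160.5]
contact_force: [-9.2, -3.9, 11.1]
width: 0.569
finger_force: 59.9
t: 35.6
ee_pos: [0.6765, 0.018, 0.0785]
tool_rot: [-179.9, -0.1, -160.5]
contact_force: [-9.7, -3.8, 13.5]
width: 0.566
finger_force: 60.0
```

```bash
python3 -m handwheel '{"linear":[[0,0,0.001],[0,0,0.002],[0,0,0.002]],"rotation":[[0,0,0],[0,0,0],[0,0,0]],"jaw":[1,1,1]}'
python3 -m handwheel '{"linear":[[0,0,0.001],[0,0,0.002],[0,0,0.002],[0,0,0.002]],"rotation":[[0,0,0],[0,0,0],[0,0,0],[0,0,0]],"jaw":[1,1,1,1]}'
```

```text
t: 35.9
ee_pos: [0.6775, 0.0184, 0.0777]
tool_rot: [-179.9, 0.1, -160.5]
contact_force: [-10.4, -3.8, 18.5]
width: 0.568
finger_force: 60.0
t: 36.3
ee_pos: [0.6787, 0.0189, 0.0769]
tool_rot: [-179.9, 0.2, -160.5]
contact_force: [-9.9, -4.1, 22.9]
width: 0.568
finger_force: 60.0
```

```bash
python3 -c "
from fit import *
print(r.state()['contact_force'],r.state()['wrist_torque'])
snap('side','s13.png',(210,140,320,240),6)"
```

```text
[-9.8806088  -4.12117663 22.92870047] [-0.85296377  2.24853513 -0.08433966]
```

View pics/s13.png

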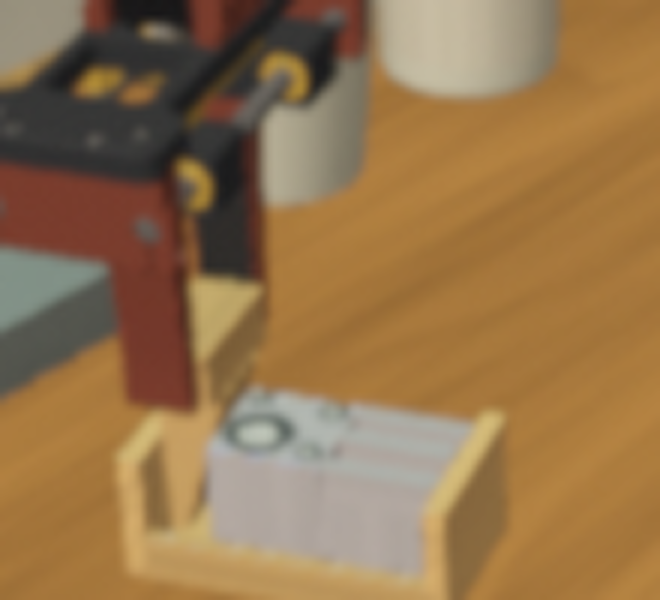

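```bash
python3 -m handwheel '{"linear":[[0,0,0],[0,0,0],[0,0,0],[0,0,0],[0,0,-0.02],[0,0,-0.05],[0,0,-0.06],[0,0,-0.06]],"rotation":[[0,0,0],[0,0,0],[0,0,0],[0,0,0],[0,0,0],[0,0,0],[0,0,0],[0,0,0]],"jaw":[-1,-1,-1,-1,-1,-1,-1,-1]}'
python3 -m handwheel '{"linear":[[0,0,0],[0,0,0],[0,0,0],[0,0,0],[0,0,0],[0,0,0],[0,0,0],[0,0,0],[0,0,0],[0,0,0]],"rotation":[[0,0,0],[0,0,0],[0,0,0],[0,0,0],[0,0,0],[0,0,0],[0,0,0],[0,0,0],[0,0,0],[0,0,0]],"jaw":[1,1,1,1,1,1,1,1,1,1]}'
python3 -c "
from fit import *
snap('side','s14.png',(210,140,320,240),6)"
```

```text
t: 37.15
ee_pos: [0.6782, 0.0186, 0.1354]
tool_rot: [-179.9, 0.2, -160.5]
contact_force: [-0.3, 0.2, 1.2]
width: 0.999
finger_force: 0.0
t: 38.15
ee_pos: [0.6769, 0.018, 0.1327]
tool_rot: [-180.0, 0.0, -160.5]
contact_force: [-0.5, 0.5, 0.7]
width: 0.126
finger_force: 0.0
```

View pics/s14.png

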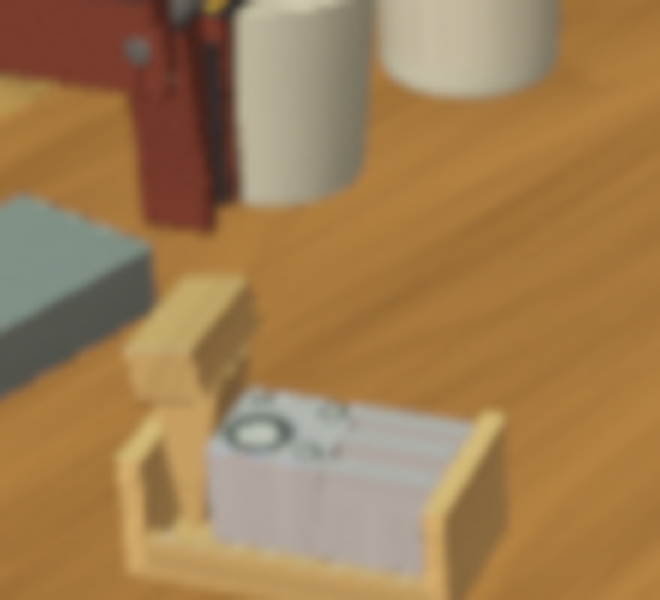

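```bash
python3 -m handwheel '{"linear":[[0,0,0.015],[0,0,0.025],[0,0,0.03],[0,0,0.033],[0,0,0.033]],"rotation":[[0,0,0],[0,0,0],[0,0,0],[0,0,0],[0,0,0]],"jaw":[1,1,1,1,1]}'
python3 -m handwheel '{"linear":[[0,0,0.001],[0,0,0.002],[0,0,0.003],[0,0,0.003]],"rotation":[[0,0,0],[0,0,0],[0,0,0],[0,0,0]],"jaw":[1,1,1,1]}'
```

```text
t: 38.7
ee_pos: [0.6766, 0.018, 0.099]
tool_rot: [180.0, -0.0, -160.5]
contact_force: [-0.2, -0.4, 1.2]
width: 0.004
finger_force: 0.0
t: 39.1
ee_pos: [0.6772, 0.0182, 0.0974]
tool_rot: [-180.0, 0.0, -160.5]
contact_force: [-1.3, -0.7, 3.2]
width: 0.004
finger_force: 1.8
```

```bash
python3 -m handwheel '{"linear":[[0,0,0.001],[0,0,0.002],[0,0,0.003],[0,0,0.003]],"rotation":[[0,0,0],[0,0,0],[0,0,0],[0,0,0]],"jaw":[1,1,1,1]}'
python3 -m handwheel '{"linear":[[0,0,0.001],[0,0,0.002],[0,0,0.002]],"rotation":[[0,0,0],[0,0,0],[0,0,0]],"jaw":[1,1,1]}'
```

```text
t: 39.5
ee_pos: [0.6781, 0.0185, 0.0962]
tool_rot: [-179.9, 0.2, -160.5]
contact_force: [-3.1, -1.7, 12.5]
width: 0.007
finger_force: 6.7
t: 39.8
ee_pos: [0.6789, 0.0188, 0.0957]
tool_rot: [-179.9, 0.3, -160.5]
contact_force: [-3.7, -1.3, 21.5]
width: 0.005
finger_force: 10.5
```

```bash
python3 -m handwheel '{"linear":[[0,0,0.001],[0,0,0.0015],[0,0,0.0015],[0,0,0.0015]],"rotation":[[0,0,0],[0,0,0],[0,0,0],[0,0,0]],"jaw":[1,1,1,1]}'
python3 -m handwheel '{"linear":[[0,0,-0.03],[0,0,-0.07],[0,0,-0.12],[0,0,-0.17],[0.1,0,-0.2],[0.1,0,-0.2]],"rotation":[[0,0,0],[0,0,0],[0,0,0],[0,0,0],[0,0,0],[0,0,0]],"jaw":[1,1,1,1,1,1]}'
python3 -c "
from fit import *
for cam in('side','top'):
  im=snap(cam)
  for n in('wedge','dome_block','groove_block','puck','punch','jar'):
    for d in vision.spot_point(cam,n)[:1]: print(cam,n,d['p'],w(cam,d['location']).round(4))
a=cv2.cvtColor(cv2.imread('pics/side1.png'),cv2.COLOR_BGR2RGB);im=snap('side')
print('jar diff',np.abs(im[280:335,265:310].astype(int)-a[280:335,265:310]).mean(), r.state()['t'])"
```

```text
t: 40.2
ee_pos: [0.6795, 0.0192, 0.0955]
tool_rot: [-179.9, 0.4, -160.5]
contact_force: [-4.3, -1.5, 27.2]
width: 0.001
finger_force: 13.4
t: 40.8
ee_pos: [0.5865, -0.013, 0.2903]
tool_rot: [180.0, 0.1, -160.5]
contact_force: [0.3, -1.3, 0.6]
width: 0.002
finger_force: 0.0
side wedge 0.79 [0.676  0.0162 0.0058]
side dome_block 0.67 [0.6505 0.002  0.0085]
side groove_block 0.88 [ 0.6168 -0.0055  0.0083]
side puck 0.79 [ 0.5213 -0.3686  0.001 ]
side punch 0.86 [0.5392 0.3481 0.0158]
side jar 0.86 [ 4.573e-01  1.638e-01 -2.000e-04]
top wedge 0.56 [0.6787 0.0172 0.0053]
top dome_block 0.74 [0.6553 0.0103 0.0048]
top groove_block 0.74 [ 0.6131 -0.0041  0.0089]
top punch 0.8 [0.5368 0.3468 0.0142]
top jar 0.61 [0.4573 0.1639 0.0034]
jar diff 0.5063973063973064 41.55
```

```bash
python3 -c "
from cell import ticket
print(ticket.sign_off())"
```

```text
the job is handed in; nothing more can be done
None
```

The job is handed in, and the bench is cleared: both square blocks are in the caddy with the wedge pressed in at about 27 N, the puck is in the dish, the punch is in the tray, and the jar has not moved. I viewed 15 pictures, one over the limit of 14.

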